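# Sweep the blue chip packs into the counting pen

## Robot

A 7-joint arm with a two-finger parallel gripper is mounted at the origin on a cart in front of the work surface, level with it; the furniture and walls round the work are solid. World frame = base frame: x ahead of the robot, y to its left, z up, the work surface at z = 0. Lengths are in m, angles in rad, forces in N, time in s.
With the tool pointing down it reaches from about 0.425 to 0.95 m from the base axis. Payload 4.7 kg.
Tool frame: the origin (TCP) lies on the centre line of the jaws, within the pads' length; the fingertips stand robot.nose_length ahead of it and the grasp point (between the pads) lies 8 mm behind it (robot.nose_length is the distance from the TCP to the fingertips, in m); z points along the fingers, y is the line along which they close (so a half turn about z gives the same grasp; the last joint's range is limited). The gripper opens to 85 mm and grips with 20 to 120 N. Pads are 22 mm wide; open, the fingers measure 114 mm over their backs; the gripper's body (76 mm by 85 mm) begins 54 mm behind the grasp point. The pads swing forward as they close: fully open they stand 13 mm farther back than shut.
Start: joints at [-1.166, 0.469, -0.049, 1.532, 0.024, 1.141, -0.082], TCP at [0.284, 0.613, 0.242] pointing down, gripper open.
Joint ranges: [-2.59, 2.59], [-0.33, 1.99], [-1.39, 1.29], [0.1, 2.45], [-1.04, 4.18], [0.21, 1.99], [-2.66, 2.66]. Speed limits (rad/s): [2.57, 2.57, 3.14, 3.14, 3.14, 3.14, 3.14].

## Interface

Orientations are given as [roll, pitch, yaw] about the fixed x, y, z axes, in that order (R = Rz(yaw) Ry(pitch) Rx(roll)).
In Python, from plant import robot gives the robot as it stands. Calls block until the motion is done:
- robot.goto(position, orientation): joint-space move of the TCP to a pose.
- robot.move_straight(position, vel=0.15, attitude=None, contact_N=None): straight line of the TCP; attitude=None keeps the orientation; vel is the mean speed in m/s. With contact_N (N) it stops when the force on the tool has changed by that much, and returns True; else False.
- robot.move_joints(angles): joint-space move.
- robot.grip(opening, strength=None): opening from 0.0 (shut) to 1.0 (fully open); strength is the grip in N (None keeps the last); returns when the fingers have stopped.
- robot.sleep(seconds).
- robot.inverse_kinematics(position, orientation): joint angles nearest the present ones, or None.
- robot.sense(): the state.
- robot.grab_frame(name): name is "scene" or "top" or "wrist"; returns a dict with "image" (480x640x3 uint8, red, green, blue), "range_z" (480x640 float32, m along the optical axis (not along the pixel's ray), 0 where there is no reading), "fx", "fy", "cx", "cy" (pixels), "R" (3x3) and "t" (3): a world point X has camera coordinates R X + t. Camera axes: x right, y down, z forward; pixel columns grow to the right and rows downward; lengths in m; the calibration is good to about 2 mm. A picture is of the moment at which its call begins.
A pose or a line that the arm cannot do raises robot.IKError and nothing moves.
- robot.close_job(): hands the job in, once; it reports no verdict.
The state is a dict: "t": time; "joint_pos": joint angles; "joint_velocities": joint speeds; "effort": joint torques, N m; "tcp_pos": TCP position; "tcp_rot": TCP orientation; "wrist_force": force on the tool from outside, world axes, zero at the start; "torque": the same for the moment, N m; "opening": opening from 0.0 (shut) to 1.0 (fully open).
Only numpy, scipy, OpenCV 4.12 (cv2) and the standard library are available. Lean on these libraries where they do the work, as an engineer would, in place of code of your own. Each camera call takes 0.05 s, during which the arm holds its last target. There are 200 camera calls.

## Task

Sweep the three blue chip packs along the table top into the green counting pen, through its open side, until each lies flat and wholly inside the pen. Push them with the fingers without lifting them off the table. Leave the yellow chip pack, the staple box, the stapler and the scissors where they lie.

Things in the scene. Friction and masses are not known exactly. Their poses are not given: they have to be found in the camera images.
- pen: fixed counting pen: three low green sheet-metal walls (25 mm high, 4 mm thick), no floor, open side facing roughly to the robot's right. Inside 140 mm deep (its x) by 170 mm wide (its y). Origin on the table at the middle of the inside; +x points from the open side to the back wall, 70 mm away; side walls begin at y = -85 and +85 mm. Feet 2 mm high reach 15 mm outward only
- pen_mouth (a point): the middle of the pen's open side, at table height, 70 mm from the pen's origin towards its -x; same axes as the pen, the inside lies from x = 0 to 140 mm
- blue_0: a blue chip pack to be swept: four blue gaming chips with white edge spots, bound as one solid flat disc 40 mm across and 14 mm high, 45 g, loose; origin at the centre of its underside, z up
- blue_1: a second blue chip pack, the same as blue_0
- blue_2: a third blue chip pack, the same as blue_0
- yellow: the yellow chip pack with dark edge spots, same size and origin as the blue ones; loose, lies among them and must stay
- staples: small blue staple box, the nearer of two, 40 x 82 x 26 mm (82 along its y), loose; origin at the centre of its underside
- stapler: black desk stapler, 136 x 36 x 43 mm (136 along its x), loose; origin at the centre of its underside
- scissors: office scissors with black handles, 170 x 71 x 9 mm (170 along its x), loose; origin at the centre of its underside
Mind the look-alikes: they are no part of the job. What is shaped like the blue_1 but pink or turquoise is not meant.

How it is judged:
At the end, for the whole second after the job is handed in: each blue pack lies flat on the table (within 6 mm, tilt under 0.15 rad), at rest, between the pen's walls and wholly past its open side (sticking out 2 mm at most); the yellow pack, staple box, stapler and scissors are within 15 mm of their starts (x of blue_0 in the frame of pen_mouth between 0.018 and 0.13 m and y of blue_0 in the frame of pen_mouth between -0.075 and 0.075 m and height (world z) of blue_0 between -0.006 and 0.006 m and angle between each of blue_0, blue_1, blue_2's own z axis and vertical below 0.15 rad and linear speed of each of blue_0, blue_1, blue_2 below 0.02 m/s and x of blue_1 in the frame of pen_mouth between 0.018 and 0.13 m and y of blue_1 in the frame of pen_mouth between -0.075 and 0.075 m and height (world z) of blue_1 between -0.006 and 0.006 m and x of blue_2 in the frame of pen_mouth between 0.018 and 0.13 m and y of blue_2 in the frame of pen_mouth between -0.075 and 0.075 m and height (world z) of blue_2 between -0.006 and 0.006 m and distance of each of yellow, staples, stapler, scissors from where it was at the start of the episode below 0.015 m); the robot touches nothing.
It fails at once if a blue pack is lifted off the table by more than 8 mm (height (world z) of any of blue_0, blue_1, blue_2 above 0.008 m).
It fails at once if the yellow pack is moved by more than 15 mm (distance of yellow from where it was at the start of the episode above 0.015 m).
It fails at once if the staple box, stapler or scissors are moved by more than 15 mm (distance of any of staples, stapler, scissors from where it was at the start of the episode above 0.015 m).
It also fails if it takes over 72 s, if anything falls off the work surface, if the arm or the gripper's body presses on something with over 40 N, if the wrist force passes 120 N, or if a joint passes its speed limit or range.

## Working session

There is one attempt and no reset: what is moved stays moved. The work goes in short steps, each a Python script; the robot and the scene stay as the last script left them, time stands still between calls to the robot, and variables do not carry over. Pictures are saved under pics/ and viewed, on a budget of 10 in all, crops included, one or two more only if the job needs it, and the job is handed in when it is done.

```bash
ls; mkdir -p pics; python3 - <<'E'
from plant import robot
import cv2,pickle
for n in("top","scene"):
    f=robot.grab_frame(n); pickle.dump(f,open(f"/tmp/{n}.pkl","wb")); cv2.imwrite(f"pics/{n}0.png",f["image"][...,::-1])
    print(n,f["fx"],f["cx"],f["cy"],f["R"],f["t"])
print(robot.nose_length,robot.sense())
E
```

```text
pics
top 500.90228076501785 320.4905823284281 236.05683446626236 [[-0.00823451 -0.99990557  0.01100231]
 [-0.99414838  0.00700098 -0.10779605]
 [ 0.10770884 -0.01182558 -0.99411215]] [0.24293356 0.49041061 0.97060403]
scene 433.1793802290484 315.0126397911855 232.7053343210583 [[ 0.73359331 -0.67958324 -0.00273363]
 [-0.49733237 -0.53410797 -0.68365868]
 [ 0.46314293  0.50288695 -0.72979678]] [-0.19964635  0.40473836  0.7578801 ]
0.011 {'t': 0.1, 'joint_pos': array([-1.16589165,  0.4693948 , -0.04858644,  1.53352733,  0.02409147,
        1.1410166 , -0.08229181]), 'joint_velocities': array([ 8.29827754e-04, -3.68342551e-05, -7.25377023e-04, -1.84253128e-03,
        6.40186028e-04,  1.09530827e-03, -7.94294442e-04]), 'effort': array([ 9.09797800e-04, -5.11516714e+01, -4.67415049e-02, -2.38389820e+01,
        1.08166941e-02,  4.43888173e-03,  3.74248003e-06]), 'tcp_pos': array([0.28350386, 0.61203971, 0.24136334]), 'tcp_rot': array([-3.13983260e+00,  5.62980123e-05,  2.70781304e+00]), 'wrist_force': array([ 0.40907031, -0.59389826,  0.86661133]), 'torque': array([-0.04958343, -0.01976255, -0.03136538]), 'opening': 0.9988533084300998}
```

View pics/top0.png

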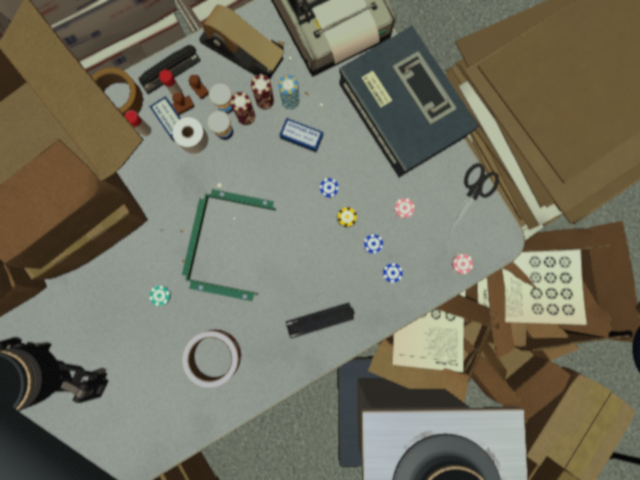

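The top view shows blues at (329,187), (373,244) and (392,273), yellow at (347,217), and the pen open to the right with wall ends near (273,205) and (256,295). The stapler is at (320,320) and the staples at (301,135). I'll turn these into world coordinates next.

```bash
cat > h.py <<'E'
import numpy as np,cv2
def w(f,u,v,z):
    "pixel -> world at height z"
    R,t=f["R"],np.array(f["t"]); d=R.T@np.array([(u-f["cx"])/f["fx"],(v-f["cy"])/f["fy"],1]); c=-R.T@t
    return c+d*(z-c[2])/d[2]
def blobs(f,lo,hi,z,amin=20,amax=1e9):
    m=cv2.inRange(cv2.cvtColor(f["image"],cv2.COLOR_RGB2HSV),lo,hi)
    m=cv2.morphologyEx(m,cv2.MORPH_CLOSE,np.ones((7,7)))
    n,_,s,c=cv2.connectedComponentsWithStats(m)
    out=[]
    for i in range(1,n):
        if amin<s[i,4]<amax:
            x,y,ww,h=s[i,:4]; out.append((w(f,x+ww/2-.5,y+h/2-.5,z)[:2].round(4),(x,y,ww,h),s[i,4]))
    return out
BL=((105,120,60),(130,255,255)); YE=((20,120,80),(32,255,255)); GR=((65,100,30),(88,255,160))
E
python3 - <<'E'
import pickle; from h import *
f=pickle.load(open("/tmp/top.pkl","rb"))
for n,c,z in(("blue",BL,.014),("yel",YE,.014),("green",GR,.025)):
    print(n,*blobs(f,*c,z,60),sep="\n ")
im=f["image"]; hsv=cv2.cvtColor(im,cv2.COLOR_RGB2HSV)
print(hsv[200,225:275:8],hsv[187,320:340:2])
m=cv2.inRange(cv2.cvtColor(im,cv2.COLOR_RGB2GRAY),0,60)
n,l,s,c=cv2.connectedComponentsWithStats(m)
k=l[320,320]; print("stapler",s[k],[w(f,*p,.04)[:2].round(3) for p in cv2.boxPoints(cv2.minAreaRect(np.argwhere(l==k)[:,::-1].astype(np.float32)))])
g=im[150:340,140:420]; cv2.imwrite("pics/crop.png",cv2.resize(g,None,fx=2.8,fy=2.8,interpolation=cv2.INTER_CUBIC)[...,::-1])
E
```

```text
blue
 (array([0.6899, 0.2784]), (np.int32(280), np.int32(132), np.int32(42), np.int32(19)), np.int32(134))
 (array([0.5926, 0.2209]), (np.int32(321), np.int32(179), np.int32(17), np.int32(18)), np.int32(209))
 (array([0.4777, 0.1336]), (np.int32(364), np.int32(235), np.int32(19), np.int32(18)), np.int32(209))
 (array([0.4192, 0.0968]), (np.int32(383), np.int32(264), np.int32(19), np.int32(18)), np.int32(212))
yel
 (array([0.8014, 0.7547]), (np.int32(0), np.int32(0), np.int32(140), np.int32(180)), np.int32(9010))
 (array([ 0.7978, -0.2415]), (np.int32(460), np.int32(0), np.int32(180), np.int32(180)), np.int32(20426))
 (array([ 0.6308, -0.1927]), (np.int32(505), np.int32(134), np.int32(52), np.int32(69)), np.int32(486))
 (array([ 0.5862, -0.1544]), (np.int32(493), np.int32(155), np.int32(41), np.int32(70)), np.int32(292))
 (array([ 0.583, -0.339]), (np.int32(567), np.int32(163), np.int32(73), np.int32(56)), np.int32(654))
 (array([0.5299, 0.6655]), (np.int32(95), np.int32(208), np.int32(27), np.int32(24)), np.int32(234))
 (array([0.5318, 0.1852]), (np.int32(338), np.int32(208), np.int3
[... 340 characters left out ...]

 (array([ 0.1085, -0.2719]), (np.int32(549), np.int32(384), np.int32(74), np.int32(96)), np.int32(2667))
green
 (array([0.4967, 0.4237]), (np.int32(183), np.int32(191), np.int32(90), np.int32(88)), np.int32(852))
 (array([0.3872, 0.4342]), (np.int32(191), np.int32(281), np.int32(62), np.int32(19)), np.int32(421))
[[ 60  31 107]
 [ 72 111  87]
 [ 74 128 102]
 [ 75 129 103]
 [ 75 126 105]
 [ 76  40 134]
 [ 60  22 142]] [[ 99  26 183]
 [109  70 183]
 [ 84  18 196]
 [102  34 189]
 [113 166 169]
 [113 130 172]
 [ 81  17 196]
 [ 98  22 188]
 [106  37 185]
 [ 97  25 173]]
stapler [ 288  304   66   31 1002] [array([0.326, 0.308]), array([0.362, 0.183]), array([0.332, 0.175]), array([0.297, 0.299])]
```

View pics/crop.png

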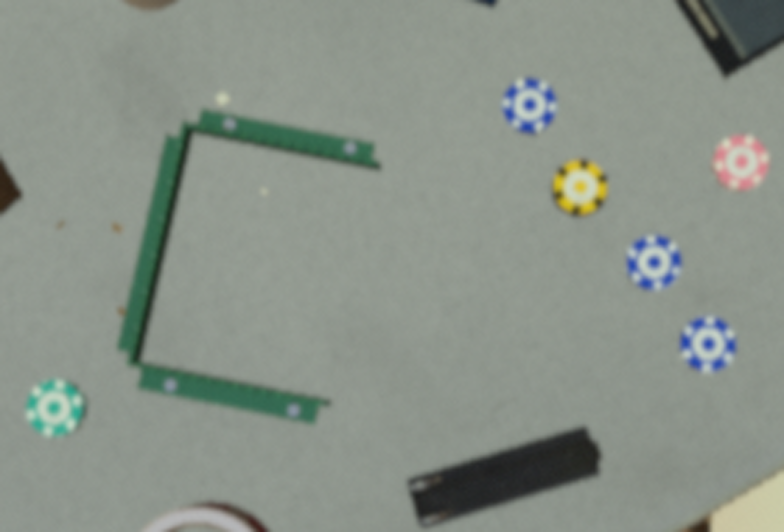

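```bash
cat >> h.py <<'E'
def penfit(f):
    P=lambda u,v:w(f,140+(u+.5)/2.8-.5,150+(v+.5)/2.8-.5,.02)[:2]
    A,B,C,D=P(380,166),P(189,129),P(134,362),P(330,402) # far mouth, far back, near back, near mouth
    return A,B,C,D
E
python3 - <<'E'
import pickle; from h import *; from plant import robot
f=pickle.load(open("/tmp/top.pkl","rb"))
A,B,C,D=penfit(f); print(A,B,C,D)
L=lambda p,q:(np.linalg.norm(p-q).round(4),np.degrees(np.arctan2(*(q-p)[::-1])).round(1))
print("far",L(A,B),"near",L(D,C),"back",L(B,C),"mouth",L(A,D))
th=np.mean([np.arctan2(*(B-A)[::-1]),np.arctan2(*(C-D)[::-1]),np.arctan2(*(C-B)[::-1])-np.pi/2]); th=float(th)
ex=np.array([np.cos(th),np.sin(th)]);ey=np.array([-ex[1],ex[0]])
back=(B+C)/2; M1=back-.14*ex; M2=(A+D)/2; print(np.degrees(th),M1,M2)
M=(M1+M2)/2
for n,p in dict(b0=(.5926,.2209),b1=(.4777,.1336),b2=(.4192,.0968),y=(.5318,.1852),st1=(.362,.183),st2=(.332,.175),st3=(.326,.308)).items():
    d=np.array(p)-M; print(n,(d@ex).round(4),(d@ey).round(4))
# reach check behind b2 for several headings
for p in((.4192,.0968),(.4777,.1336),(.5926,.2209)):
  for a in (40,60,80,100,120,140,160):
    r=np.radians(a); q=np.array(p)-.04*np.array([np.cos(r),np.sin(r)])
    print(p,a,[ (robot.inverse_kinematics([*q,z],[np.pi,0,r+k]) is not None) for z in(.015,.1) for k in(0,np.pi,-np.pi)])
E
```

```text
[0.5481724  0.32923237] [0.57594065 0.46630895] [0.40945922 0.50230958] [0.38029054 0.36415281]
far (np.float64(0.1399), np.float64(78.5)) near (np.float64(0.1412), np.float64(78.1)) back (np.float64(0.1703), np.float64(167.8)) mouth (np.float64(0.1715), np.float64(168.2))
78.14155500352048 [0.46393071 0.34729711] [0.46423147 0.34669259]
b0 -0.097 -0.1517
b1 -0.206 -0.0572
b2 -0.2541 -0.0075
y -0.1444 -0.0995
st1 -0.1815 0.0662
st2 -0.1955 0.0939
st3 -0.0665 0.1271
(0.4192, 0.0968) 40 [True, True, True, True, True, True]
(0.4192, 0.0968) 60 [True, True, True, True, True, True]
(0.4192, 0.0968) 80 [True, True, True, True, True, True]
(0.4192, 0.0968) 100 [True, True, True, True, True, True]
(0.4192, 0.0968) 120 [True, True, True, True, True, True]
(0.4192, 0.0968) 140 [True, True, True, True, True, True]
(0.4192, 0.0968) 160 [True, True, True, True, True, True]
(0.4777, 0.1336) 40 [True, True, True, True, True, True]
(0.4777, 0.1336) 60 [True, True, True, True, True, True]
(0.4777, 0.1336) 80 [True, True, True, True, True, True]
(0.4777, 0.1336) 100 [True, True, True, True, True, True]
(0.4777, 0.1336) 120 [True, True, True, True, True, True]
(0.4777, 0.1336) 140 [True, True, True, True, True, True]
(0.4777, 0.1336) 160 [True, True, True, True, True, True]
(0.5926, 0.2209) 40 [True, True, True, True, True, True]
(0.5926, 0.2209) 60 [True, True, True, True, True, True]
(0.5926, 0.2209) 80 [True, True, True, True, True, True]
(0.5926, 0.2209) 100 [True, True, True, True, True, True]
(0.5926, 0.2209) 120 [True, True, True, True, True, True]
(0.5926, 0.2209) 140 [True, True, True, True, True, True]
(0.5926, 0.2209) 160 [True, True, True, True, True, True]
```

```bash
cat >> h.py <<'E'
M=np.array([.4641,.347]); TH=np.radians(78.14)
EX=np.array([np.cos(TH),np.sin(TH)]); EY=np.array([-EX[1],EX[0]])
def pw(x,y): return M+x*EX+y*EY
OFF=.0253
def pose(x,y,a,z,back=0):
    "TCP pose behind a disc centred at pen_mouth (x,y), heading a deg in the pen frame"
    r=TH+np.radians(a); p=pw(x,y)-(OFF+back)*np.array([np.cos(r),np.sin(r)])
    return [*p,z],[np.pi,0,float(r)]
E
python3 - <<'E'
from h import *; from plant import robot
p,o=pose(-.2541,-.0075,7.6,.10,.022)
for k in(0,np.pi,-np.pi): print(robot.inverse_kinematics(p,[o[0],0,o[2]+k]).round(2))
robot.grip(.33); robot.goto(p,o)
s=robot.sense(); print(s["t"],s["opening"],s["tcp_pos"],s["joint_pos"].round(2))
robot.move_straight([*p[:2],.03],.15)
c=robot.move_straight([*p[:2],.004],.03,contact_N=4)
s=robot.sense(); print(c,s["t"],s["tcp_pos"],s["wrist_force"])
robot.move_straight([*p[:2],s["tcp_pos"][2]+.004],.05)
f=robot.grab_frame("wrist"); cv2.imwrite("pics/w1.png",f["image"][...,::-1]); print(robot.sense()["tcp_pos"],robot.sense()["t"])
E
```

```text
[-0.58  0.27  0.42  2.27 -0.19  0.63 -0.1 ]
[ 0.73  0.53 -1.17  2.21  0.68  0.83  2.18]
[ 0.73  0.53 -1.17  2.21  0.68  0.83  2.18]
2.8167 0.33368479388377564 [0.41635346 0.05064972 0.10017704] [-0.58  0.27  0.41  2.27 -0.19  0.63 -0.1 ]
True 4.0833 [0.41572327 0.04968828 0.01070627] [-1.09797448 -0.21087656 10.28201953]
[0.41564061 0.04961036 0.01454779] 4.3833
```

View pics/w1.png

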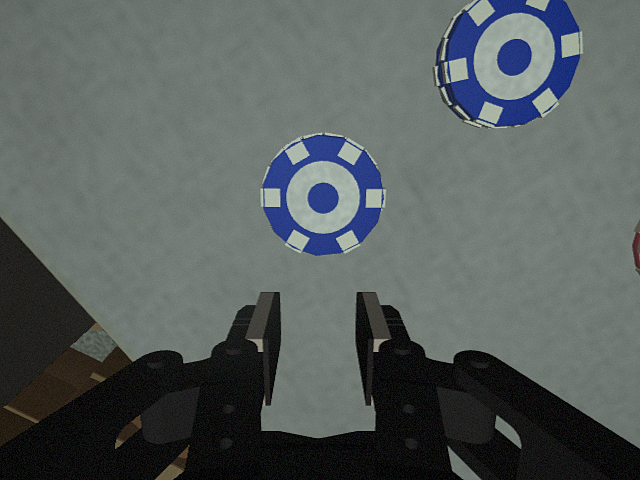

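The blue pack is centred between the fingers at (323,195), 28 mm gap, and the table contact gave the height. I'll push blue_2 now, then check from the top.

```bash
cat >> h.py <<'E'
Z=.0145
def approach(robot,x,y,a):
    p,o=pose(x,y,a,.10,.022); robot.goto(p,o); robot.move_straight([*p[:2],Z],.12)
def push(robot,path,v=.07):
    for x,y,a in path:
        p,o=pose(x,y,a,Z); robot.move_straight(p,v,attitude=o)
    x,y,a=path[-1]; p,_=pose(x,y,a,Z,.025); robot.move_straight(p,.1)
    robot.move_straight([*p[:2],.10],.2)
def report(robot):
    f=robot.grab_frame("top"); s=robot.sense()
    for n,c in(("blue",BL),("yel",YE)):
        for p,b,a in blobs(f,*c,.014,60,400):
            if 300<b[0]+b[1] and .38<p[0]<.62 and .05<p[1]<.5: d=p-M; print(n,p,"pen",(d@EX).round(4),(d@EY).round(4),b[2:])
    print("t",s["t"],"F",s["wrist_force"].round(1)); return f
E
python3 - <<'E'
from h import *; from plant import robot
push(robot,[(-.2541,-.0075,7.6),(.1,.04,7.6)])
f=report(robot); cv2.imwrite("pics/t2.png",f["image"][120:360,130:450][...,::-1].repeat(2,0).repeat(2,1))
E
```

```text
blue [0.5926 0.2209] pen -0.097 -0.1517 (np.int32(17), np.int32(18))
blue [0.4777 0.1336] pen -0.206 -0.0572 (np.int32(19), np.int32(18))
yel [0.5318 0.1852] pen -0.1444 -0.0995 (np.int32(19), np.int32(19))
t 11.125 F [-1.  -0.3 -0.3]
```

View pics/t2.png

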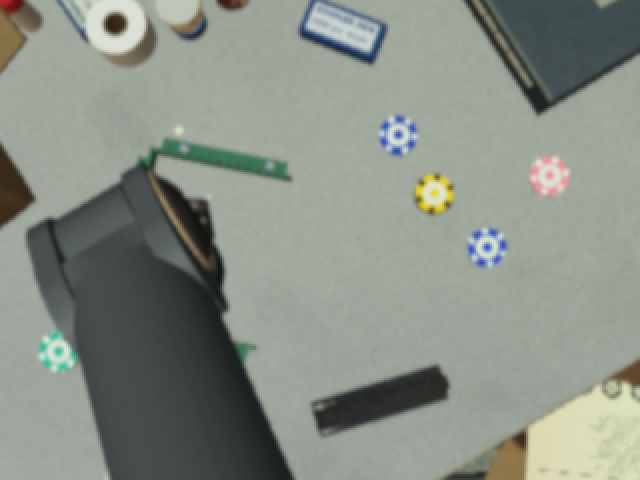

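The near part of the arm hides the pen, but nothing outside it has moved. blue_0 is next, on a curved path.

```bash
python3 - <<'E'
from h import *; from plant import robot
path=[(-.097,-.1517,60),(-.055,-.085,58),(-.035,-.055,45),(-.01,-.042,25),(.02,-.038,8),(.1,-.038,0)]
for q in path: assert robot.inverse_kinematics(*pose(*q,Z)) is not None
approach(robot,*path[0]); push(robot,path)
# go over to blue_1 at once, then look
a=15; approach(robot,-.206,-.0572,a)
f=report(robot); cv2.imwrite("pics/t3.png",f["image"][120:360,130:450][...,::-1].repeat(2,0).repeat(2,1))
E
```

```text
blue [0.5203 0.438 ] pen 0.1006 -0.0363 (np.int32(18), np.int32(18))
blue [0.4777 0.1336] pen -0.206 -0.0572 (np.int32(19), np.int32(18))
blue [0.4439 0.4519] pen 0.0985 0.0413 (np.int32(19), np.int32(18))
yel [0.5328 0.1852] pen -0.1442 -0.1005 (np.int32(19), np.int32(20))
t 21.0083 F [ 0.7 -0.3 -0.1]
```

View pics/t3.png

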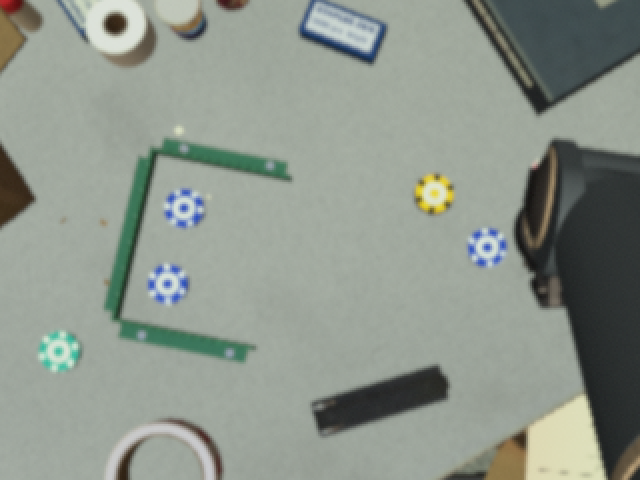

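Two packs are in the pen, at crop (185,208) and (168,284), and the yellow one hasn't moved. Next is blue_1, steered away from yellow. After that I'll clear the arm and check.

```bash
python3 - <<'E'
from h import *; from plant import robot
push(robot,[(-.206,-.0572,15),(-.12,-.02,15),(.055,.002,15)])
p,o=pose(-.25,-.05,15,.2); robot.goto(p,o); robot.sleep(.5)
f=report(robot); cv2.imwrite("pics/t4.png",f["image"][100:360,130:510][...,::-1].repeat(2,0).repeat(2,1))
import pickle; f0=pickle.load(open("/tmp/top.pkl","rb"))
d=cv2.absdiff(f["image"],f0["image"]).max(2)
for n,(u,v,r) in dict(staples=(301,135,24),stapler=(320,320,36),scissors=(478,190,30)).items(): print(n,d[v-r:v+r,u-r:u+r].max(),(d[v-r:v+r,u-r:u+r]>40).sum())
E
```

```text
blue [0.5203 0.438 ] pen 0.1006 -0.0363 (np.int32(18), np.int32(18))
blue [0.4716 0.4014] pen 0.0548 0.0038 (np.int32(18), np.int32(18))
blue [0.4439 0.4519] pen 0.0985 0.0413 (np.int32(19), np.int32(18))
yel [0.5318 0.1852] pen -0.1444 -0.0995 (np.int32(19), np.int32(19))
t 28.3167 F [-0.4 -1.1 -0.2]
staples 18 0
stapler 16 0
scissors 125 1947
```

View pics/t4.png

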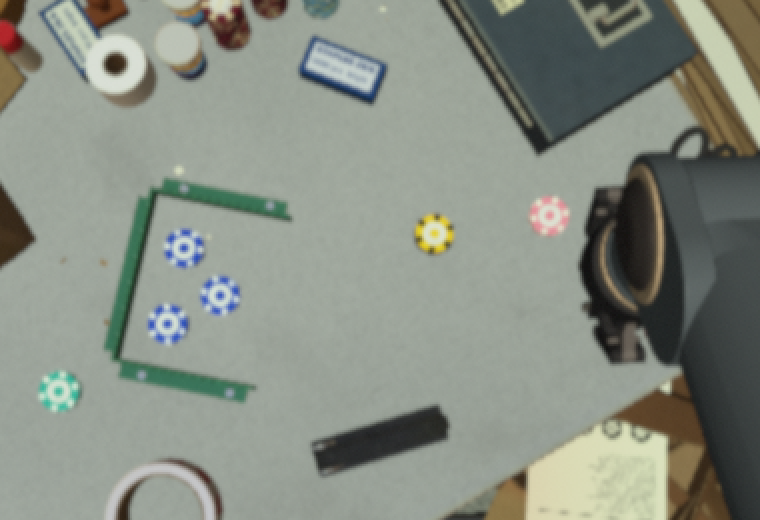

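The three blues sit in the pen at crop (185,248), (220,295) and (168,324). The arm is hiding the scissors, so I'll move it aside, check them and hand in.

```bash
python3 - <<'E'
from h import *; from plant import robot; import pickle
p,o=pose(-.03,.05,15,.22); robot.goto(p,o); robot.sleep(.4)
f=report(robot); f0=pickle.load(open("/tmp/top.pkl","rb"))
d=cv2.absdiff(f["image"],f0["image"]).max(2)[160:232,450:505]; print("scissors",d.max(),(d>40).sum())
if (d>40).sum()<30: robot.close_job(); print("closed")
E
```

```text
blue [0.5203 0.438 ] pen 0.1006 -0.0363 (np.int32(18), np.int32(18))
yel [0.5318 0.1852] pen -0.1444 -0.0995 (np.int32(19), np.int32(19))
t 29.725 F [0.2 0.4 0.3]
scissors 15 0
the job is handed in; nothing more can be done
closed
```

I swept all three blue packs along the table into the pen with partly closed fingers, and handed the job in at about 30 s of the 72 s. The hand-in reports no verdict.

**Blue packs:** in the last clear top view they sat at (0.101, -0.036), (0.055, 0.004) and (0.099, 0.041) m in the pen_mouth frame. All three are well inside the limits of 0.018 to 0.13 m and ±0.075 m. They looked flat in that view, but I did not measure their height or tilt separately.

**Things to leave alone:** the yellow pack measured exactly where it started. The staple box, stapler and scissors showed no change between the first and last pictures.

**Not fully rechecked:** in the very last picture the raised arm hid two of the blue packs. Their positions come from the picture about 1.4 s earlier, and the arm stayed about 0.2 m above the table after that. No check failed or disagreed.

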